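Ratchet check of the blue locking forceps

TASK

Check the ratchet of the forceps with the blue finger loops, held in its checking station: squeeze its handles together until the ratchet catches, let go completely for about a second so that it is seen to hold by itself, then press the swinging handle's loop down to free the ratchet and let the forceps spring fully open. Leave the orange-looped forceps as it is.

Things in the scene. Friction and masses are not known exactly. Their poses are not given: they have to be found in the camera images.
- blue_station: Fixed black base, 250 x 130 x 12 mm, holding a steel forceps with blue loops flat, bar centres 55 mm above the bench. Origin: on the bench under the pivot pin; x along the jaws, handles to -x, z up. The +y handle is fixed, its 7 mm shank at (x, y) = (-85, 14) mm. The -y handle swings: shank at (-80, -31) open, (-85, -14) shut. Squeeze there, 52 mm wide, about 5 N; clear below to the base.
- blue_arm (a joint): Closing angle of the blue forceps' swinging handle about its vertical pivot, rad: 0 fully open (the start; a spring holds it there), 0.205 shut against a stop. The ratchet between the shanks has two teeth: let go, the handle stays at about 0.10 (first) or 0.17 (second); either is a catch. Unlatched, it springs back to 0.
- blue_loop (a point): Centre of the top of the swinging handle's blue finger loop, a solid flat disc 34 mm across, 7 mm thick, top 58.5 mm above the bench; in the station frame (-118, -45) mm open, (-125, -20) shut. The fixed loop is at (-125, 20). Pressed down here the handle yields on a spring, 1 to 5 N, to a stop 12 mm down; from 4 mm the ratchet is free (7 to 10 is good), and it springs open as the finger lifts.
- orange_loop (a point): The same point on the other forceps, with orange loops, open in an identical station: to be left alone. The two stations may stand either way round.

How it is judged:
By the outcome, as a careful person would: the job done as asked, in the order asked, and still so for the second after the job is handed in, with the robot touching nothing.
It also fails if it takes over 38 s, if anything falls off the work surface, if the arm or the gripper's body presses on something with over 40 N, if the wrist force passes 120 N, or if a joint passes its speed limit or range.

ROBOT

A 7-joint arm with a two-finger parallel gripper is mounted at the origin on the work surface. World frame = base frame: x ahead of the robot, y to its left, z up, the work surface at z = 0. Lengths are in m, angles in rad, forces in N, time in s.
With the tool pointing down it reaches from about 0.35 to 0.9 m from the base axis. Payload 8.1 kg.
Tool frame: the origin (TCP) lies on the centre line of the jaws, within the pads' length; the fingertips stand 17 mm ahead of it and the grasp point (between the pads) lies 2 mm behind it; z points along the fingers, y is the direction in which the jaws open and shut (so a half turn about z gives the same grasp; the last joint's range is limited). The gripper opens to 92 mm and grips with 3 to 60 N. Pads are 19 mm wide; open, the fingers measure 130 mm over their backs; the gripper's body (75 mm by 190 mm) begins 47 mm behind the grasp point.
Start: joints at [-0.103, 0.434, 0.025, 1.573, -0.012, 1.134, -0.075], TCP at [0.625, -0, 0.244] pointing down, gripper open.
Joint ranges: [-2.62, 2.62], [-0.44, 2.09], [-1.27, 1.32], [0.08, 2.57], [-1.32, 4.46], [0.12, 2], [-2.74, 2.74]. Speed limits (rad/s): [2.22, 2.22, 3.01, 3.01, 3.14, 3.14, 3.14].

INTERFACE

Orientations are given as a rotation vector (axis times angle).
In Python, from cell import arm, imaging, job gives the robot as it stands.
- The arm moves only by the tool jog_arm, never from a script. Its argument "moves" is a list of rows, each an object with "fingers": the closure, from -1 (fully open) to 1 (shut); "xyz": the shift along the tool's x, y, z in cm, a list of three; "angular": the turn, a rotation vector about the tool's x, y, z in rad, a list of three. In form: [{"fingers": fingers, "xyz": [dx, dy, dz], "angular": [ax, ay, az]}, ...]. A call has 1 to 12 rows; each row is the pose to reach, as a shift and turn from the pose commanded when the call began, along the tool's axes at that moment; what a row does not reach only later rows make up. A row lasts 1/8 s, in which the tool goes at most 62.5 mm and 10.7 degrees, less where a joint would pass 70% of its speed; a pose out of reach is approached as far as the arm can. A call with a gripper value outside its range is refused whole. The fingers move at their own pace and stop on an object; "grip_force" is the grip in N (left out, the last holds). Time passes only in rows, so rows that repeat a pose let the fingers close. It gives the time, the measured TCP pose, the force and the opening at its end, in the units of the state.
- arm.observe(): the state, without advancing time (a new reading comes with each control period).
- imaging.get_image(name): name is "scene" or "side" or "wrist"; returns the picture (384x512x3 uint8, red, green, blue); there is no depth.
- imaging.camera_params(name): a dict with "fx", "fy", "cx", "cy" (pixels), "rvec" (rotation vector, rad) and "tvec" (3), from world to camera coordinates, as OpenCV has them; the wrist camera has in their place "hand_eye" (4x4, takes a point from camera to tool coordinates, whose origin is the TCP and whose axes are the flange's). Camera axes: x right, y down, z forward; pixel columns grow to the right and rows downward; lengths in m; the calibration is good to about 2 mm. A picture is of the moment at which its call begins: read the wrist's pose just before it. camera_params takes no time and is no camera call.
- job.sign_off(): hands the job in, once; it reports no verdict.
The state is a dict: "clock": time; "joints": joint angles; "dq": joint speeds; "joint_efforts": joint torques, N m; "position": TCP position; "ee_rot": TCP orientation; "force": force on the tool from outside, world axes, zero at the start; "ft_torque": the same for the moment, N m; "width": opening from 0.0 (shut) to 1.0 (fully open).
Only numpy, scipy, OpenCV 4.12 (cv2) and the standard library are available. Lean on these libraries where they do the work, as an engineer would, in place of code of your own. Each camera call takes 0.05 s, during which the arm holds its last target. There are 200 camera calls.

## Working session

There is one attempt and no reset: what is moved stays moved. The work goes in short steps, Python scripts to look and compute and a tool call to move; the robot and the scene stay as the last step left them, time stands still between calls to the robot, and variables do not carry over. Pictures are saved under pics/ and viewed, about 8 in all and at most 12, crops included, and the job is handed in when it is done.

Besides the shell and the picture viewer there is one more tool, called after "Call:" as name(argument=value, ...) on one line, values as JSON. jog_arm: Moves the arm, as the interface text tells. Its arguments: {"type":"object","properties":{"moves":{"type":"array"},"grip_force":{"type":"number"}},"required":["moves"]}

```bash
mkdir -p pics
cat > h.py <<'E'
import numpy as np, cv2
from cell import arm, imaging, job
from scipy.spatial.transform import Rotation as R
def ray(name,px,st=None):
    p=imaging.camera_params(name)
    d=np.array([(px[0]-p['cx'])/p['fx'],(px[1]-p['cy'])/p['fy'],1.])
    if 'hand_eye' in p:
        H=np.array(p['hand_eye']); Rt=R.from_rotvec(st['ee_rot']).as_matrix()
        return Rt@H[:3,3]+np.array(st['position']), Rt@H[:3,:3]@d
    Rm=R.from_rotvec(p['rvec']).as_matrix(); return -Rm.T@np.array(p['tvec']), Rm.T@d
def onz(name,px,z,st=None):
    o,d=ray(name,px,st); return o+d*(z-o[2])/d[2]
def blobs(im,lo,hi,amin=30):
    m=cv2.inRange(cv2.cvtColor(im,cv2.COLOR_RGB2HSV),lo,hi)
    n,_,s,c=cv2.connectedComponentsWithStats(m)
    return [(c[i].round(1),s[i].tolist()) for i in range(1,n) if s[i][4]>amin]
BLUE=((95,110,50),(130,255,255)); OR=((5,130,90),(22,255,255))
E
python3 - <<'E'
from h import *
st=arm.observe(); print(st)
ims=[imaging.get_image(n) for n in('scene','side','wrist')]
for n,im in zip(('scene','side','wrist'),ims):
    cv2.imwrite(f'pics/{n}0.png',im[:,:,::-1])
    for k,c in(('B',BLUE),('O',OR)):
        for b in blobs(im,*c): print(n,k,b,onz(n,b[0],.0585,st).round(4))
a=np.hstack(ims[:2]); a=cv2.resize(a,(800,300),interpolation=cv2.INTER_AREA)
b=cv2.resize(ims[2],(400,300)); cv2.imwrite('pics/all0.png',np.vstack([a,np.hstack([b,b*0])])[:,:,::-1])
E
```

```text
{'clock': 0.0, 'joints': array([-0.10261232,  0.43520532,  0.02494848,  1.57411985, -0.01158785,
        1.13399879, -0.07507884]), 'dq': array([-1.61853460e-04,  4.24004002e-04, -1.28074482e-04,  7.65020189e-05,
        1.76190457e-03,  1.37625493e-03, -4.88863330e-04]), 'joint_efforts': array([ 3.89017032e-04, -6.67853522e+01,  9.84863900e-01, -3.14464223e+01,
       -6.05165795e-02,  4.27553023e-02,  1.12382318e-04]), 'position': array([ 6.24501477e-01, -3.82078449e-05,  2.42946848e-01]), 'ee_rot': array([-2.22073333e+00, -2.22071290e+00,  1.91448889e-03]), 'force': array([0.23457811, 0.10531362, 0.64849438]), 'ft_torque': array([-0.03627006,  0.00904271,  0.01176249]), 'width': 0.9992862417758754}
scene B (array([26.5, 45. ]), [0, 35, 54, 21, 608]) [ 0.2755 -0.7304  0.0585]
scene B (array([351.3, 204.8]), [344, 199, 16, 13, 151]) [0.4952 0.1414 0.0585]
scene B (array([386.4, 215.2]), [379, 209, 16, 13, 160]) [0.4974 0.2068 0.0585]
scene B (array([267.2, 221.3]), [260, 213, 15, 17, 204]) [0.5795 0.0034 0.0585]
scene B (array([330.3, 310.4]), [292, 288, 77, 46, 1145]) [0.7049 0.147
[... 1972 characters left out ...]
91, 0, 42, 94, 2192]) [0.6748 0.1234 0.0585]
wrist B (array([110.4,  22.7]), [96, 6, 30, 34, 818]) [0.4943 0.1437 0.0585]
wrist B (array([432.7, 173.8]), [386, 103, 108, 162, 8402]) [0.804  0.0053 0.0585]
wrist B (array([232.4, 177. ]), [218, 162, 30, 31, 732]) [0.6013 0.002  0.0585]
wrist O (array([459.9, 195.9]), [453, 190, 17, 16, 138]) [ 0.8355 -0.0179  0.0585]
wrist O (array([ 68.8, 282.2]), [57, 253, 32, 58, 844]) [ 0.4167 -0.1181  0.0585]
wrist O (array([438.6, 282.2]), [420, 254, 32, 57, 873]) [ 0.8289 -0.1178  0.0585]
wrist O (array([379.1, 326.2]), [239, 297, 273, 36, 2268]) [ 0.7686 -0.1753  0.0585]
wrist O (array([137.4, 327.1]), [127, 317, 21, 18, 245]) [ 0.4876 -0.1768  0.0585]
```

View pics/all0.png

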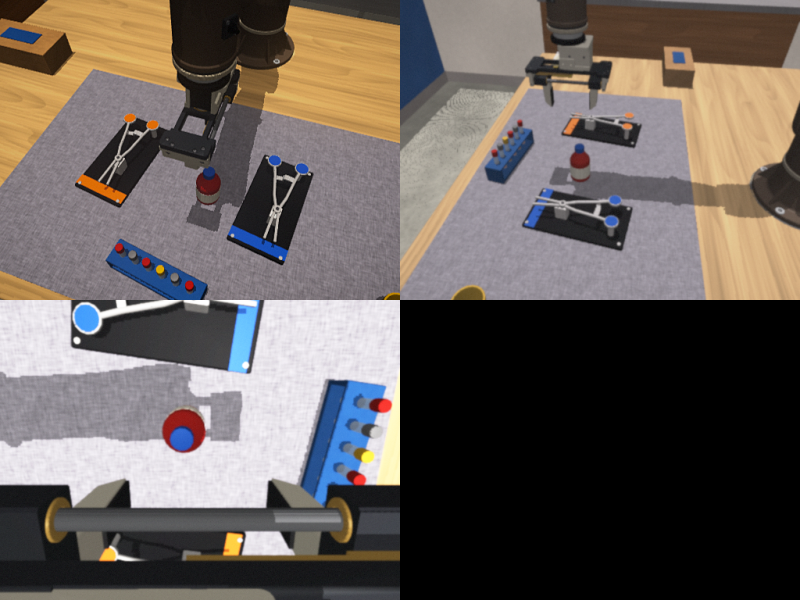

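The blue station stands at the left, handles towards the robot. The swinging loop is near (0.495, 0.141), the fixed one near (0.497, 0.2065), so yaw is about -8° with the pivot near (0.618, 0.170). I'll go above it, turning the jaws across the shanks.

Call:
jog_arm(moves=[{"fingers": -1, "xyz": [6, -3, 0], "angular": [0, 0, -0.18]}, {"fingers": -1, "xyz": [12, -6, 0], "angular": [0, 0, -0.36]}, {"fingers": -1, "xyz": [18.1, -8.9, 0], "angular": [0, 0, -0.54]}, {"fingers": -1, "xyz": [18.1, -8.9, 0], "angular": [0, 0, -0.72]}, {"fingers": -1, "xyz": [18.1, -8.9, 2], "angular": [0, 0, -0.9]}, {"fingers": -1, "xyz": [18.1, -8.9, 4], "angular": [0, 0, -1.08]}, {"fingers": -1, "xyz": [18.1, -8.9, 6], "angular": [0, 0, -1.26]}, {"fingers": -1, "xyz": [18.1, -8.9, 6], "angular": [0, 0, -1.43]}, {"fingers": -1, "xyz": [18.1, -8.9, 6], "angular": [0, 0, -1.43]}, {"fingers": -1, "xyz": [18.1, -8.9, 6], "angular": [0, 0, -1.43]}])

```text
clock: 1.4
position: [0.5361, 0.181, 0.1839]
ee_rot: [0.227, 3.133, 0.0]
force: [0.8, 0.6, 0.9]
width: 1.002
```

```bash
cat > look.py <<'E'
import sys
from h import *
st=arm.observe(); im=imaging.get_image('wrist')
M=R.from_rotvec(st['ee_rot']).as_matrix(); print(st['clock'],st['position'],M.round(3).tolist(),st['force'].round(1),st['width'])
for b in blobs(im,*BLUE,100): print(b,onz('wrist',b[0],.0585,st).round(4))
for n in('scene','side'):
    i2=imaging.get_image(n)
    for b in blobs(i2,*BLUE,60):
        p=onz(n,b[0],.0585)
        if .44<p[0]<.54 and .1<p[1]<.25: print(n,b,p.round(4))
    cv2.imwrite(f'pics/{sys.argv[1]}_{n}.png',i2[:,:,::-1])
cv2.imwrite(f'pics/{sys.argv[1]}.png',im[:,:,::-1])
E
python3 look.py w1
```

```text
1.4 [0.53614953 0.18096092 0.18387336] [[-0.99, 0.144, 0.0], [0.144, 0.99, 0.0], [-0.0, 0.0, -1.0]] [0.8 0.6 0.9] 1.0015983309435377
(array([279.7, 142.7]), [263, 126, 35, 35, 950]) [0.4963 0.2091 0.0585]
(array([199.5, 151.5]), [183, 135, 34, 34, 934]) [0.4939 0.1437 0.0585]
(array([218.4, 315.1]), [187, 304, 62, 23, 1296]) [0.648  0.1322 0.0585]
(array([260.5, 316.1]), [256, 304, 11, 22, 168]) [0.6548 0.1712 0.0585]
(array([287.1, 313.7]), [270, 304, 34, 22, 646]) [0.6558 0.1963 0.0585]
scene (array([351.3, 204.9]), [344, 199, 16, 13, 152]) [0.4955 0.1414 0.0585]
scene (array([386.4, 215.3]), [379, 209, 16, 13, 162]) [0.4976 0.2069 0.0585]
side (array([274.8, 255.6]), [268, 251, 14, 10, 113]) [0.4951 0.1411 0.0585]
side (array([270.2, 282.3]), [263, 277, 15, 12, 149]) [0.4972 0.2059 0.0585]
```

View pics/w1.png

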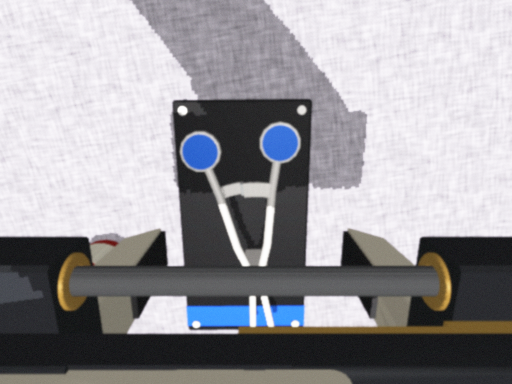

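The view shows the station squared up with the tool, swinging loop at pixel (199,151) and fixed loop at (280,143). The position agrees with the first estimate within about 2 mm. I'll descend and squeeze.

Call:
jog_arm(moves=[{"fingers": -1, "xyz": [0, 0, 5], "angular": [0, 0, 0]}, {"fingers": -1, "xyz": [0, 0, 9], "angular": [0, 0, 0]}, {"fingers": -1, "xyz": [0, 0, 12], "angular": [0, 0, 0]}, {"fingers": -1, "xyz": [0, 0, 12.8], "angular": [0, 0, 0]}, {"fingers": -1, "xyz": [0, 0, 12.8], "angular": [0, 0, 0]}, {"fingers": -1, "xyz": [0, 0, 12.8], "angular": [0, 0, 0]}])

```text
clock: 2.3
position: [0.5369, 0.1814, 0.0571]
ee_rot: [0.221, 3.132, 0.001]
force: [0.0, -0.0, 0.4]
width: 0.999
```

Call:
jog_arm(moves=[{"fingers": 1, "xyz": [0, 0, 0], "angular": [0, 0, 0]}, {"fingers": 1, "xyz": [0, 0, 0], "angular": [0, 0, 0]}, {"fingers": 1, "xyz": [0, 0, 0], "angular": [0, 0, 0]}, {"fingers": 1, "xyz": [0, 0, 0], "angular": [0, 0, 0]}, {"fingers": 1, "xyz": [0, 0, 0], "angular": [0, 0, 0]}, {"fingers": 1, "xyz": [0, 0, 0], "angular": [0, 0, 0]}, {"fingers": 1, "xyz": [0, 0, 0], "angular": [0, 0, 0]}, {"fingers": 1, "xyz": [0, 0, 0], "angular": [0, 0, 0]}], grip_force=15)

```text
clock: 3.3
position: [0.5358, 0.1833, 0.0555]
ee_rot: [-0.219, -3.134, -0.004]
force: [-1.0, 5.2, -7.0]
width: 0.358
```

Opening is about 33 mm, so the handles are shut. Now I'll let go fully.

Call:
jog_arm(moves=[{"fingers": -1, "xyz": [0, 0, 0], "angular": [0, 0, 0]}, {"fingers": -1, "xyz": [0, 0, 0], "angular": [0, 0, 0]}, {"fingers": -1, "xyz": [0, 0, 0], "angular": [0, 0, 0]}, {"fingers": -1, "xyz": [0, 0, 0], "angular": [0, 0, 0]}, {"fingers": -1, "xyz": [0, 0, -4], "angular": [0, 0, 0]}, {"fingers": -1, "xyz": [0, 0, -8], "angular": [0, 0, 0]}, {"fingers": -1, "xyz": [0, 0, -12], "angular": [0, 0, 0]}, {"fingers": -1, "xyz": [0, 0, -12], "angular": [0, 0, 0]}, {"fingers": -1, "xyz": [0, 0, -12], "angular": [0, 0, 0]}, {"fingers": -1, "xyz": [0, 0, -12], "angular": [0, 0, 0]}])

```text
clock: 4.55
position: [0.5353, 0.1806, 0.1745]
ee_rot: [-0.221, -3.132, 0.002]
force: [-0.6, -0.1, 0.5]
width: 0.995
```

```bash
python3 look.py w2
```

```text
4.55 [0.53533531 0.180613   0.17450858] [[-0.99, 0.14, -0.002], [0.14, 0.99, -0.001], [0.002, -0.001, -1.0]] [-0.6 -0.1  0.5] 0.9953358431766951
(array([224.7, 146.6]), [207, 129, 36, 36, 1024]) [0.4909 0.165  0.0585]
(array([281.6, 145.5]), [264, 128, 36, 36, 1022]) [0.4963 0.2091 0.0585]
(array([216.3, 321.2]), [185, 311, 64, 23, 1330]) [0.6466 0.1313 0.0585]
(array([285.1, 318.5]), [265, 311, 41, 16, 630]) [0.6525 0.1938 0.0585]
scene (array([363. , 206.5]), [356, 201, 15, 12, 149]) [0.4921 0.1628 0.0585]
scene (array([386.5, 215.3]), [379, 209, 16, 13, 161]) [0.4976 0.207  0.0585]
side (array([275.3, 264.2]), [269, 259, 14, 11, 121]) [0.4921 0.1624 0.0585]
side (array([270.2, 282.3]), [263, 277, 15, 12, 149]) [0.4972 0.2059 0.0585]
```

View pics/w2.png

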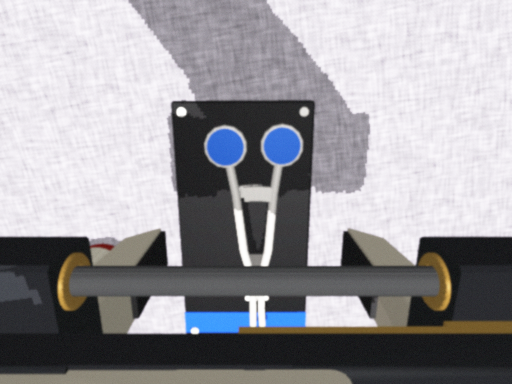

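It holds: the swinging loop has moved from (199,151) to pixel (225,147) with the gripper fully off it. The loops are 44 mm apart, which matches the second tooth. I'll close the fingers and hover over the swinging loop, waiting a little longer.

Call:
jog_arm(moves=[{"fingers": 1, "xyz": [2, -1.3, 0], "angular": [0, 0, 0]}, {"fingers": 1, "xyz": [4.2, -2.6, 0], "angular": [0, 0, 0]}, {"fingers": 1, "xyz": [4.2, -2.6, 0], "angular": [0, 0, 0]}, {"fingers": 1, "xyz": [4.2, -2.6, 0], "angular": [0, 0, 0]}, {"fingers": 1, "xyz": [4.2, -2.6, 0], "angular": [0, 0, 0]}, {"fingers": 1, "xyz": [4.2, -2.6, 0], "angular": [0, 0, 0]}, {"fingers": 1, "xyz": [4.2, -2.6, 4], "angular": [0, 0, 0]}, {"fingers": 1, "xyz": [4.2, -2.6, 8], "angular": [0, 0, 0]}, {"fingers": 1, "xyz": [4.2, -2.6, 8], "angular": [0, 0, 0]}, {"fingers": 1, "xyz": [4.2, -2.6, 8], "angular": [0, 0, 0]}])

```text
clock: 5.95
position: [0.4915, 0.1616, 0.0968]
ee_rot: [0.221, 3.133, 0.001]
force: [0.2, 0.3, 0.1]
width: 0.009
```

```bash
python3 look.py w3; python3 -c "
import cv2,numpy as np
a=cv2.imread('pics/w3.png');b=cv2.imread('pics/w3_side.png')[180:330,180:380]
c=cv2.imread('pics/w3_scene.png')[130:280,270:470]
cv2.imwrite('pics/v3.png',np.hstack([cv2.resize(a,(400,300)),cv2.resize(b,(400,300))]))"
```

```text
5.95 [0.49146946 0.16163325 0.09680125] [[-0.99, 0.14, 0.001], [0.14, 0.99, 0.001], [-0.001, 0.001, -1.0]] [0.2 0.3 0.1] 0.009181140646292517
(array([333.3, 224.9]), [309, 209, 48, 29, 1156]) [0.4921 0.2095 0.0585]
(array([257.7, 224.5]), [234, 211, 48, 45, 851]) [0.4857 0.166  0.0585]
scene (array([362.8, 207.4]), [356, 201, 15, 12, 124]) [0.4942 0.1628 0.0585]
scene (array([386.5, 215.3]), [379, 209, 16, 13, 161]) [0.4976 0.207  0.0585]
side (array([270.2, 282.4]), [263, 277, 15, 12, 150]) [0.4971 0.2061 0.0585]
```

View pics/v3.png

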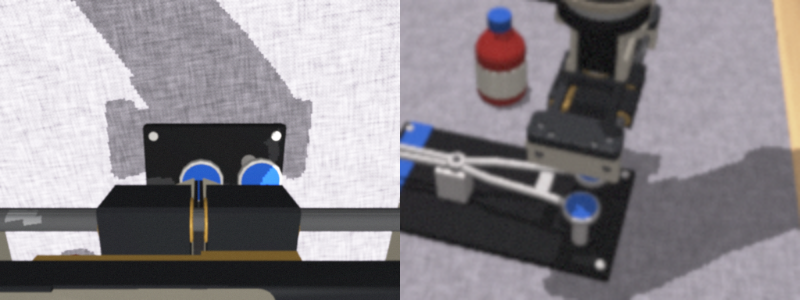

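The closed fingertips hang over the swinging loop, the ratchet is still caught, and the fixed loop is clear to the side. I'll press in steps to about 8.5 mm.

Call:
jog_arm(moves=[{"fingers": 1, "xyz": [0, 0, 1], "angular": [0, 0, 0]}, {"fingers": 1, "xyz": [0, 0, 2], "angular": [0, 0, 0]}, {"fingers": 1, "xyz": [0, 0, 2.4], "angular": [0, 0, 0]}, {"fingers": 1, "xyz": [0, 0, 2.7], "angular": [0, 0, 0]}, {"fingers": 1, "xyz": [0, 0, 3.0], "angular": [0, 0, 0]}, {"fingers": 1, "xyz": [0, 0, 3.0], "angular": [0, 0, 0]}, {"fingers": 1, "xyz": [0, 0, 3.0], "angular": [0, 0, 0]}])

```text
clock: 6.98
position: [0.4908, 0.1612, 0.0659]
ee_rot: [0.221, 3.134, 0.0]
force: [-0.3, -1.7, 3.6]
width: 0.007
```

3.6 N at about 9 mm down, inside the stated range. Lifting straight up now.

Call:
jog_arm(moves=[{"fingers": 1, "xyz": [0, 0, -0.5], "angular": [0, 0, 0]}, {"fingers": 1, "xyz": [0, 0, -1], "angular": [0, 0, 0]}, {"fingers": 1, "xyz": [0, 0, -3], "angular": [0, 0, 0]}, {"fingers": 1, "xyz": [0, 0, -7], "angular": [0, 0, 0]}, {"fingers": 1, "xyz": [0, 0, -11], "angular": [0, 0, 0]}, {"fingers": 1, "xyz": [-4, 0, -14], "angular": [0, 0, 0]}, {"fingers": 1, "xyz": [-4, 0, -14], "angular": [0, 0, 0]}, {"fingers": 1, "xyz": [-4, 0, -14], "angular": [0, 0, 0]}])

```text
clock: 7.98
position: [0.5296, 0.1556, 0.2053]
ee_rot: [-0.221, -3.133, 0.0]
force: [-0.3, 0.1, -0.6]
width: 0.002
```

```bash
python3 look.py w4; python3 -c "
from h import *
im=cv2.imread('pics/w4_scene.png')[:,:,::-1]
for b in blobs(im,*OR,100): print(b,onz('scene',b[0],.0585).round(4))"
```

```text
7.975 [0.52960955 0.15555758 0.20526197] [[-0.99, 0.14, -0.001], [0.14, 0.99, -0.0], [0.001, -0.0, -1.0]] [-0.3  0.1 -0.6] 0.0022091306975477354
(array([307.9, 143.6]), [292, 128, 33, 32, 812]) [0.4964 0.2091 0.0585]
(array([233.5, 151.5]), [218, 136, 32, 32, 803]) [0.4941 0.1437 0.0585]
(array([ 98.4, 309.4]), [81, 296, 36, 31, 848]) [ 0.6328 -0.0166  0.0585]
scene (array([351.3, 204.8]), [344, 199, 16, 13, 150]) [0.4952 0.1414 0.0585]
scene (array([386.5, 215.3]), [379, 209, 16, 13, 161]) [0.4976 0.207  0.0585]
side (array([274.8, 255.6]), [268, 251, 14, 10, 113]) [0.4951 0.1411 0.0585]
side (array([270.2, 282.3]), [263, 277, 15, 12, 149]) [0.4972 0.2059 0.0585]
(array([150.1,  74.4]), [0, 0, 367, 239, 36129]) [ 0.278  -0.3831  0.0585]
(array([377.5,  28.7]), [364, 7, 30, 58, 952]) [-0.087   0.1031  0.0585]
(array([479.8, 106.3]), [409, 27, 103, 156, 8586]) [0.1385 0.3668 0.0585]
(array([346.7, 138.5]), [330, 133, 32, 13, 193]) [0.3321 0.1012 0.0585]
(array([425.2, 138.4]), [409, 133, 30, 12, 112]) [0.2786 0.2582 0.0585]
(array([422.8, 148. ]), [409, 142, 28, 13, 162]) [0.3078 0.2558 0.0585]
(array([165.8, 150.4]), [159, 146, 15, 10, 119]) [ 0.4838 -0.2438  0.0585]
(array([195. , 159.1]), [188, 154, 15, 11, 125]) [ 0.4861 -0.1782  0.0585]
(array([129.7, 241. ]), [97, 223, 65, 38, 852]) [ 0.6944 -0.2125  0.0585]
(array([ 31.6, 371.1]), [0, 347, 95, 37, 1783]) [ 0.9292 -0.2438  0.0585]
```

View pics/w4.png

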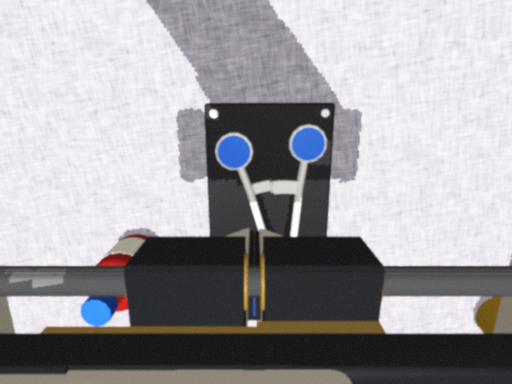

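The forceps is fully open again: the swinging loop, at pixel (233,151), is back at its starting position in all three cameras. The orange loops haven't moved, and the arm is clear.

```bash
python3 -c "
from cell import job; print(job.sign_off())"
```

```text
the job is handed in; nothing more can be done
None
```

The blue forceps passed its ratchet check: it caught, held by itself, came free when pressed, and sprang fully open. I handed the job in at about 8 s of the 38 s allowed.

- **Squeeze and catch:** I squeezed the shanks with 15 N until the jaws read about 33 mm, which is shut.
- **Hold:** With the gripper fully open and lifted off, the loops stayed 44 mm apart, which matches the second tooth. The scene camera showed it still caught at 5.95 s, about 2.5 s after I let go.
- **Release:** I pressed the swinging loop about 9 mm down (3.6 N measured) with the closed fingertips, then lifted straight up.
- **Last checks:** In all three cameras the swinging loop was back within 1 mm of its starting position. In the scene camera, the orange loops were at exactly the same pixels as at the start. The arm was clear, with no contact force.
- **Disagreements:** The wrist camera read positions about 2 mm different from the two fixed cameras throughout, which is within the calibration error. The press depth is worked out from the tool height, so it could be off by about 1 mm.

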